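# Clear the lid, pack the pieces and open the canister of unknown thread

### The arm

A 6-joint arm with a two-finger parallel gripper is mounted at the origin on the work surface. World frame = base frame: x ahead of the robot, y to its left, z up, the work surface at z = 0. Lengths are in m, angles in degrees, forces in N, time in s.
With the tool pointing down it reaches from about 0.25 to 0.775 m from the base axis. Payload 4 kg.
Tool frame: the origin (TCP) lies between the finger pads; the fingertips stand 17 mm ahead of it and the grasp point (between the pads) lies 2 mm behind it; z points along the fingers, y is the line along which they close (so a half turn about z gives the same grasp; the last joint's range is limited). The gripper opens to 85 mm and grips with 20 to 120 N. Pads are 22 mm wide; open, the fingers measure 114 mm over their backs; the gripper's body (76 mm by 85 mm) begins 54 mm behind the grasp point. The pads swing forward as they close: fully open they stand 13 mm farther back than shut.
Start: joints at [-77.642, 4.996, 78.535, -0, 96.463, -5.907], TCP at [0.172, -0.522, 0.209] pointing down, gripper open.
Joint ranges: [-177.83, 177.83], [-43.37, 116.18], [15.69, 146.23], [-61.86, 241.86], [9.47, 152.12], [-147.06, 147.06]. Speed limits (degrees/s): [159.86, 159.86, 180, 180, 180, 180].

### API

Orientations are given as a 3x3 rotation matrix whose columns are the frame's x, y, z axes.
In Python, from cell import arm gives the robot as it stands. The module is installed in compiled form; this text tells all that it offers.
- The arm moves only by the shell command python3 -m handwheel 'ROWS'. ROWS is JSON, a list of rows, each an object with "offset": the shift along the tool's x, y, z in cm, a list of three; "turn": the turn, a rotation vector about the tool's x, y, z in degrees, a list of three; "jaw": the opening, from -1 (shut) to 1 (fully open), so that 0 is half open. In form: [{"offset": [tx, ty, tz], "turn": [ax, ay, az], "jaw": jaw}, ...]. A call has 1 to 5 rows; each row shifts and turns the commanded pose from where the row before left it, along the tool's axes as they then stand; what a row does not reach is not made up. A row lasts 1/12 s, in which the tool goes at most 41.7 mm and 7.16 degrees, less where a joint would pass 70% of its speed; a pose out of reach is approached as far as the arm can. A call is refused whole if a number of a shift passes 4.17 or a number of a turn 7.16, either way. A call with a gripper value outside its range is refused whole. The fingers move at their own pace and stop on an object; the grip force is fixed at half the most. Time passes only in rows, so rows that do not move let the fingers close. It gives the time, the measured TCP pose, the force, the opening and the grip force at its end, in the units of the state.
- arm.observe(): the state, without advancing time (a new reading comes with each control period).
- arm.get_image(name): name is "side" or "top"; returns a dict with "pixels" (384x512x3 uint8, red, green, blue), "camera_matrix" (3x3 intrinsics, pixels), "rvec" (rotation vector, rad) and "tvec" (3), from world to camera coordinates, as OpenCV has them. Camera axes: x right, y down, z forward; pixel columns grow to the right and rows downward; lengths in m; the calibration is good to about 2 mm. A picture is of the moment at which its call begins. There is no depth.
- arm.sign_off(): hands the job in; it is judged then, once.
The state is a dict: "t": time; "joints": joint angles; "qd": joint speeds; "effort": joint torques, N m; "position": TCP position; "orientation": TCP orientation; "contact_force": force on the tool from outside, world axes, zero at the start; "wrist_torque": the same for the moment, N m; "gripper_width": opening from 0.0 (shut) to 1.0 (fully open); "grasp_force": force on a finger pad.
Only numpy, scipy, OpenCV 4.12 (cv2) and the standard library are available. Lean on these libraries where they do the work, as an engineer would, in place of code of your own. Each camera call takes 0.05 s, during which the arm holds its last target. There are 200 camera calls.

### The job

A bone coin and the pink striker lie stacked on the lid of one steel canister: pack them into the open wooden box, each lying flat, the striker in the square bay and the coin in the smaller bay. Then unscrew that canister's ribbed lid and lift it off: the parlour's canisters come with right-hand and with left-hand threads and look alike, so find out by trying which way this one loosens. Finish while holding the lid in the gripper, roughly level and still, lifted a good 5 cm straight above the canister's mouth; leave the other canister, the queen stand, the caliper and the coin beside it where they are.

Things in the scene. Friction and masses are not known exactly. Their poses are not given: they have to be found in the camera images.
- coin: tan bone carrom coin, 32 mm in diameter, 8 mm thick, edges chamfered 1 mm, 12 g; starts lying flat on top of the striker. Origin: centre of its underside.
- striker: frosted pink acrylic carrom striker, a flat disc 41 mm in diameter and 12 mm thick, 12 to 20 g; starts lying flat, roughly centred, on the lid of the canister to be opened. Origin: centre of its underside.
- lid: ribbed steel screw lid of the canister to be opened, 60 mm over its ribs, 22 mm high, 55 to 100 g. Origin: centre of the lower edge of its skirt; z up; flat top 22 mm above the origin. Screwed home its origin is 78 mm above the shelf. Three-lug quick thread: the tightening way it turns about 2 degrees and stops hard. Which way loosens varies and cannot be seen.
- coaster: round cork coaster, 84 mm in diameter, 3 mm thick, fixed, with the canister to be opened standing centred on it. Origin: centre of its underside, on the shelf, on the canister's axis.
- mouth (a point): centre of that canister's mouth, 96 mm above the shelf, under the lid. The canister is 58 mm in diameter and stuck fast to its coaster. The loosening way the lid turns easily; the thread holds it down for the first 60 degrees from home, between 65 and 95 degrees (aim for 80) it lifts straight off, at 97 it meets a stop. It need not rise while turned.
- box: shallow open wooden box, fixed, outside 97 mm (its x) by 57 mm (its y) by 11 mm high, walls 5 mm, inner floor 5 mm above the shelf, 6 mm deep inside. A 4 mm partition, as high as the walls, divides it into a square bay, 47 by 47 mm, on its -x side and a smaller bay, 36 (its x) by 47 mm, on its +x side; both are empty. The striker sits 6 mm proud, the coin 2 mm. Origin: centre of its underside.
- striker_bay (a point): centre of the inner floor of the box's square bay, 20 mm to -x of the box's centre and 5 mm above the shelf; axes as the box's.
- coin_bay (a point): centre of the inner floor of the box's smaller bay, 25.5 mm to +x of the box's centre and 5 mm above the shelf; axes as the box's.
- other_lid: lid of a second canister that looks exactly the same and has no striker on it; leave alone. Its origin is 78 mm above the shelf, its top at 100 mm, as for the lid; the two canisters stand about 0.4 to 0.6 m apart, one to the left and one to the right of the box.
- queen_stand: turned black ebony queen stand, 42 mm wide at the foot, 37 mm at the cup, 41 mm high, loose; leave alone. Origin: centre of its underside.
- caliper: small aluminium caliper, 115 mm long (its x), about 45 mm wide over the jaws, 6 mm thick, lying on a rectangular cork pad 4 mm thick; leave alone. Origin: underside of the beam's middle.
- pad_coin: another bone coin, 32 mm in diameter, 8 mm thick, lying on the cork pad as the caliper; leave alone. Origin: centre of its underside.
Mind the look-alikes: they are no part of the job. What is shaped like the coin but turquoise is not meant. What is shaped like the coaster but black is not meant.

How it is judged:
By the outcome, as a careful person would: the job done as asked, in the order asked, and still so for the second after the job is handed in, while the arm keeps its last pose, push and grip.
It also fails if it takes over 64 s, if anything falls off the work surface, if the arm or the gripper's body presses on something with over 40 N, if the wrist force passes 120 N, or if a joint passes its speed limit or range.

## Working session

There is one attempt and no reset: what is moved stays moved. The work goes in short steps, Python scripts to look and compute and a shell command to move; the robot and the scene stay as the last step left them, time stands still between calls to the robot, and variables do not carry over. Pictures are saved under pics/ and viewed, at most 10 in all, crops included, and the job is handed in when it is done.

```bash
mkdir -p pics; python3 - <<'E'
from cell import arm
import cv2,numpy as np
for n in("top","side"):
    d=arm.get_image(n); cv2.imwrite(f"pics/{n}0.png",d["pixels"][:,:,::-1]); R=cv2.Rodrigues(d["rvec"])[0]
    print(n,d["camera_matrix"].tolist(),(-R.T@np.ravel(d["tvec"])).round(3))
s=arm.observe();print(s)
E
```

```text
top [[368.05863455094186, 0.0, 246.1864669616381], [0.0, 368.05863455094186, 194.39117061551147], [0.0, 0.0, 1.0]] [0.484 0.09  1.001]
side [[358.81015043030226, 0.0, 250.05945537458217], [0.0, 358.81015043030226, 194.7290102755635], [0.0, 0.0, 1.0]] [0.036 0.589 0.593]
{'t': 0.1, 'joints': array([-7.76429915e+01,  5.03552319e+00,  7.86175923e+01, -1.03866821e-03,
        9.64610776e+01, -5.90621850e+00]), 'qd': array([-0.08561928,  0.00534091, -0.25097456,  0.01809613, -0.01308581,
        0.05117262]), 'effort': array([ 1.98229216e-03, -3.53015506e+01, -3.14218676e+01, -1.40226553e-04,
        7.95839180e-03,  8.35683011e-06]), 'position': array([ 0.17225382, -0.5218141 ,  0.20833667]), 'orientation': array([[ 9.49627481e-01,  3.13380680e-01, -4.44112025e-04],
       [ 3.13380938e-01, -9.49625512e-01,  1.94301674e-03],
       [ 1.87163799e-04, -1.98431834e-03, -9.99998014e-01]]), 'contact_force': array([-0.12492464,  0.46582005, -0.96534699]), 'wrist_torque': array([ 0.03100397,  0.01018191, -0.00983365]), 'grasp_force': 0.0, 'gripper_width': 0.9999372913556271}
```

View pics/top0.png

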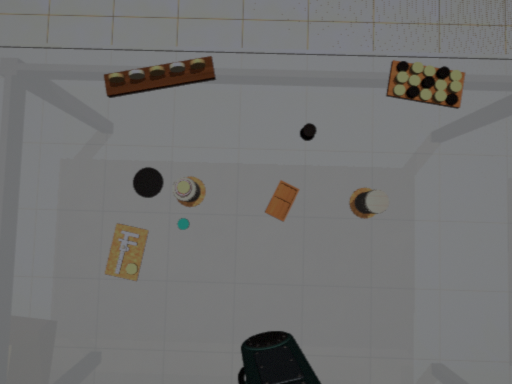

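View pics/side0.png

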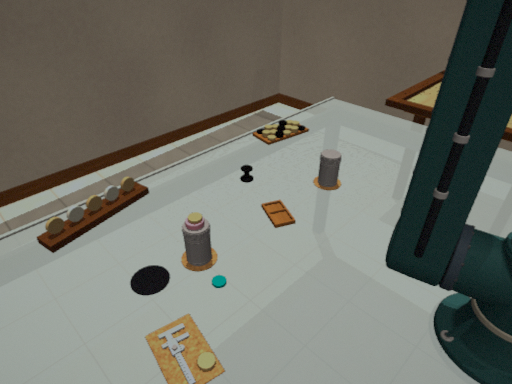

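Top view: the stack is on the left canister at (184,187), the box at (282,200), the other canister at (370,202) and the queen stand at (308,131). The pad with caliper and pad coin is at (127,252). Side view: the stack is at (195,217) and the box at (278,213).

Coin candidates (top px): stacked coin (184,187), pad coin (131,269), turquoise disc (183,224), tray coins (425,83), rack discs (160,73). Coaster candidates: cork at (190,191), black disc (148,182), other canister's coaster (365,203). I choose the coin at (184,187), which lies on pink, and check it in a crop.

```bash
cat > h.py <<'E'
from cell import arm
import cv2,numpy as np
class V:
    def __init__(s,n):
        d=arm.get_image(n); s.im=d["pixels"]; s.K=d["camera_matrix"]; s.R=cv2.Rodrigues(d["rvec"])[0]; s.t=np.ravel(d["tvec"]); s.c=-s.R.T@s.t
        s.hsv=cv2.cvtColor(s.im,cv2.COLOR_RGB2HSV)
    def ray(s,p): return s.R.T@np.linalg.inv(s.K)@np.array([p[0],p[1],1.])
    def plane(s,p,z): r=s.ray(p); return s.c+r*(z-s.c[2])/r[2]
    def proj(s,X): q=s.K@(s.R@np.asarray(X)+s.t); return q[:2]/q[2]
    def mask(s,lo,hi,box):
        x0,y0,x1,y1=box; m=np.zeros(s.hsv.shape[:2],np.uint8); m[y0:y1,x0:x1]=cv2.inRange(s.hsv,lo,hi)[y0:y1,x0:x1]; return m
def tri(a,p,b,q):
    A=np.zeros((3,3));v=np.zeros(3)
    for V_,x in((a,p),(b,q)):
        r=V_.ray(x);r/=np.linalg.norm(r);P=np.eye(3)-np.outer(r,r);A+=P;v+=P@V_.c
    return np.linalg.solve(A,v)
def cen(m): y,x=np.nonzero(m); return np.array([x.mean(),y.mean()]),len(x)
E
python3 - <<'E'
from h import *
a,b=V("top"),V("side")
ca=a.im[165:225,160:300]; cb=b.im[190:280,170:310]
big=np.vstack([cv2.resize(c,None,fx=4,fy=4,interpolation=cv2.INTER_NEAREST) for c in(ca,cb)])
cv2.imwrite("pics/crop.png",big[:,:,::-1])
for v,pts in((a,[(184,187),(184,190),(190,197),(176,191),(204,190),(275,202),(290,190)]),(b,[(195,217),(195,224),(195,230),(185,259),(278,213)])):
    for p in pts: print(p,v.hsv[p[1],p[0]])
E
```

```text
(184, 187) [ 32  63 125]
(184, 190) [ 32  65 126]
(190, 197) [ 20  20 113]
(176, 191) [162  11 119]
(204, 190) [ 18 125 120]
(275, 202) [ 14 162 123]
(290, 190) [ 12 169 121]
(195, 217) [ 26  97 163]
(195, 224) [174  57 142]
(195, 230) [ 6 37 97]
(185, 259) [ 17 153 165]
(278, 213) [ 15 190 148]
```

View pics/crop.png

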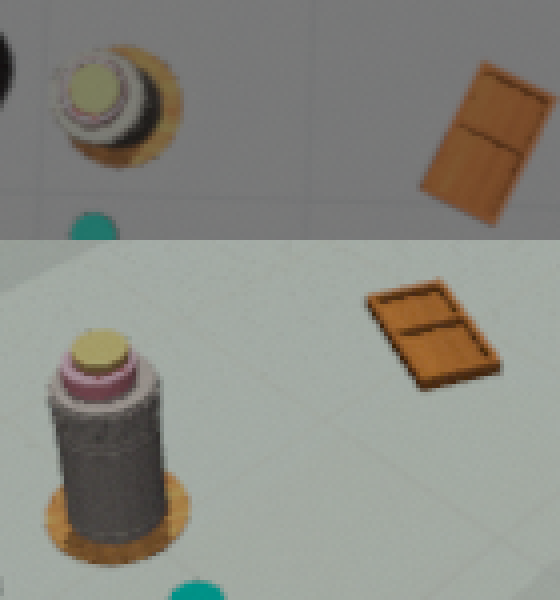

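The crop confirms the choice: the tan coin is on the pink striker on the left canister, top (184,187), side (195,217). The square bay is the lower one in the top view (about (277,205)), the smaller bay the upper one (about (288,190)).

```bash
python3 - <<'E'
from h import *
a,b=V("top"),V("side")
ma=a.mask((24,40,60),(40,255,255),(172,175,197,202)); mb=b.mask((20,70,110),(40,255,255),(180,205,212,224))
pa,na=cen(ma);pb,nb=cen(mb);X=tri(a,pa,b,pb);print("coin",pa,na,pb,nb,X.round(4), a.plane(pa,.12).round(4), b.plane(pb,.12).round(4), (a.proj(X)-pa).round(2))
# pink+coin disc (striker outline) in top
mp=a.mask((150,8,60),(179,255,255),(172,175,200,205))|ma
pts=max(cv2.findContours(mp,0,1)[0],key=cv2.contourArea);(c,r)=cv2.minEnclosingCircle(pts);print("striker",c,r,cen(mp),a.plane(c,.112).round(4))
# coaster
for v,n,bx in((a,"top",(165,170,215,215)),(b,"side",(175,240,225,275))):
    m=v.mask((8,80,50),(23,255,255),bx); y,x=np.nonzero(m); P=np.array([v.plane(p,.003)[:2] for p in zip(x,y)],np.float32)
    h=cv2.convexHull(P); print(n,"coaster",cv2.minEnclosingCircle(h),len(x))
# box
for v,n,bx in((a,"top",(255,170,310,230)),(b,"side",(255,195,300,232))):
    m=v.mask((6,90,20),(24,255,255),bx); y,x=np.nonzero(m); P=np.array([v.plane(p,.011)[:2] for p in zip(x,y)],np.float32)
    r=cv2.minAreaRect(P); print(n,"box",r,P.mean(0))
    print(cv2.boxPoints(r).round(4).tolist(), [v.proj([*q,.011]).round(1).tolist() for q in cv2.boxPoints(r)])
E
```

```text
coin [183.23333333 186.61666667] 120 [194.4950495  216.91089109] 101 [0.5505 0.2529 0.1156] [0.5503 0.2522 0.12  ] [0.5457 0.2559 0.12  ] [0.04 0.04]
striker (182.75315856933594, 187.31011962890625) 8.206619262695312 (array([182.69426752, 187.58598726]), 157) [0.5492 0.2548 0.112 ]
top coaster ((0.5470700263977051, 0.25449320673942566), 0.04067777469754219) 242
side coaster ((0.5440386533737183, 0.25698593258857727), 0.04120515286922455) 294
top box ((0.5282663106918335, 0.005582530051469803), (0.055225715041160583, 0.09533120691776276), 64.91917419433594) [0.52817804 0.00579709]
[[0.4733999967575073, 0.0007999999797903001], [0.5597000122070312, -0.03959999978542328], [0.5831000208854675, 0.010400000028312206], [0.4968000054359436, 0.05079999938607216]] [[283.0, 221.1], [298.8, 189.4], [280.4, 180.2], [264.6, 211.8]]
side box ((0.5235051512718201, 0.010668173432350159), (0.059323038905858994, 0.105893075466156), 65.0976333618164) [0.52155846 0.01176515]
[[0.46299999952316284, 0.006099999882280827], [0.5590000152587891, -0.03849999979138374], [0.5839999914169312, 0.015300000086426735], [0.4880000054836273, 0.05990000069141388]] [[296.4, 222.1], [279.9, 199.4], [260.0, 203.6], [275.0, 227.1]]
```

```bash
cat > d.py <<'E'
import sys,numpy as np
from cell import arm
# remaining tool-axis shift (cm) to a world target x y z, and yaw left (tool-z deg) for tool-x yaw
s=arm.observe();R=np.array(s["orientation"]);p=np.array(s["position"])
print("t",round(s["t"],2),"p",p.round(4),"yaw",round(np.degrees(np.arctan2(R[1,0],R[0,0])),2),"tilt",R[2].round(4),"J6",round(s["joints"][5],1),"w",round(s["gripper_width"]*85,1),"g",round(s["grasp_force"],1),"F",np.round(s["contact_force"],1),"M",np.round(s["wrist_torque"],2))
if len(sys.argv)>3: d=R.T@(np.array(list(map(float,sys.argv[1:4])))-p)*100;print("shift cm",d.round(2),"rows>=",np.linalg.norm(d)/4.17)
E
python3 -m handwheel '[{"offset":[0,0,0],"turn":[0,0,-6.7],"jaw":0.2},{"offset":[0,0,0],"turn":[0,0,-6.7],"jaw":0.2},{"offset":[0,0,0],"turn":[0,0,-6.7],"jaw":0.2},{"offset":[0,0,0],"turn":[0,0,-6.7],"jaw":0.2},{"offset":[0,0,0],"turn":[0,0,-6.7],"jaw":0.2}]'
python3 -m handwheel '[{"offset":[0,0,0],"turn":[0,0,-6.7],"jaw":0.2},{"offset":[0,0,0],"turn":[0,0,-6.5],"jaw":0.2},{"offset":[0,0,0],"turn":[0,0,0],"jaw":0.2}]'
python3 d.py .548 .254 .200
```

```text
t: 0.72
position: [0.1724, -0.5222, 0.2093]
orientation: [[0.614, 0.789, 0.0], [0.789, -0.614, 0.0], [0.0, -0.0, -1.0]]
contact_force: [-0.3, -0.9, 0.7]
gripper_width: 0.599
grasp_force: 0.0
t: 0.97
position: [0.1724, -0.5223, 0.2093]
orientation: [[0.422, 0.907, -0.0], [0.907, -0.422, 0.0], [0.0, -0.0, -1.0]]
contact_force: [-1.1, 0.4, -0.3]
gripper_width: 0.601
grasp_force: 0.0
t 0.97 p [ 0.1724 -0.5223  0.2093] yaw 65.07 tilt [ 1.e-04 -1.e-04 -1.e+00] J6 -52.7 w 51.1 g 0.0 F [-1.1  0.4 -0.3] M [ 0.03 -0.05 -0.  ]
shift cm [86.23  1.34  0.94] rows>= 20.68140903311978
```

```bash

python3 -m handwheel '[{"offset":[3.9,0.06,0],"turn":[0,0,0],"jaw":0.2},{"offset":[3.9,0.06,0],"turn":[0,0,0],"jaw":0.2},{"offset":[3.9,0.06,0],"turn":[0,0,0],"jaw":0.2},{"offset":[3.9,0.06,0],"turn":[0,0,0],"jaw":0.2},{"offset":[3.9,0.06,0],"turn":[0,0,0],"jaw":0.2}]' | tail -3
python3 -m handwheel '[{"offset":[3.9,0.06,0],"turn":[0,0,0],"jaw":0.2},{"offset":[3.9,0.06,0],"turn":[0,0,0],"jaw":0.2},{"offset":[3.9,0.06,0],"turn":[0,0,0],"jaw":0.2},{"offset":[3.9,0.06,0],"turn":[0,0,0],"jaw":0.2},{"offset":[3.9,0.06,0],"turn":[0,0,0],"jaw":0.2}]' | grep pos
python3 -m handwheel '[{"offset":[3.9,0.06,0],"turn":[0,0,0],"jaw":0.2},{"offset":[3.9,0.06,0],"turn":[0,0,0],"jaw":0.2},{"offset":[3.9,0.06,0],"turn":[0,0,0],"jaw":0.2},{"offset":[3.9,0.06,0],"turn":[0,0,0],"jaw":0.2},{"offset":[3.9,0.06,0],"turn":[0,0,0],"jaw":0.2}]' | grep pos
python3 -m handwheel '[{"offset":[3.9,0.06,0],"turn":[0,0,0],"jaw":0.2},{"offset":[3.9,0.06,0],"turn":[0,0,0],"jaw":0.2},{"offset":[3.9,0.06,0],"turn":[0,0,0],"jaw":0.2},{"offset":[3.9,0.06,0],"turn":[0,0,0],"jaw":0.2},{"offset":[2,0.06,0],"turn":[0,0,0],"jaw":0.2}]' | grep pos
python3 -m handwheel '[{"offset":[0,0,0],"turn":[0,0,0],"jaw":0.2},{"offset":[0,0,0],"turn":[0,0,0],"jaw":0.2}]' | grep pos
python3 d.py .548 .254 .145
```

```text
contact_force: [0.9, 0.8, -0.3]
gripper_width: 0.598
grasp_force: 0.0
position: [0.3432, -0.1697, 0.2097]
position: [0.4285, 0.0059, 0.2097]
position: [0.5061, 0.166, 0.2089]
position: [0.5052, 0.1629, 0.2088]
t 2.8 p [0.5052 0.1629 0.2088] yaw 64.96 tilt [-1.4e-03 -8.0e-04 -1.0e+00] J6 36.8 w 51.2 g 0.0 F [-0.1  0.4  0. ] M [-0.03  0.06  0.  ]
shift cm [10.08  0.03  6.36] rows>= 2.8580784887408166
```

```bash

python3 -m handwheel '[{"offset":[2.6,0,0.8],"turn":[0,0,0],"jaw":0.2},{"offset":[2.6,0,0.8],"turn":[0,0,0],"jaw":0.2},{"offset":[2.6,0,0.8],"turn":[0,0,0],"jaw":0.2},{"offset":[2.3,0,0.8],"turn":[0,0,0],"jaw":0.2},{"offset":[0,0,0],"turn":[0,0,0],"jaw":0.2}]' | grep pos
python3 -m handwheel '[{"offset":[0,0,0.8],"turn":[0,0,0],"jaw":0.2},{"offset":[0,0,0],"turn":[0,0,0],"jaw":0.2}]' | grep pos
python3 d.py .548 .254 .133
python3 - <<'E'
from h import *
a,b=V("top"),V("side")
x,y=map(int,b.proj([.548,.254,.13]));u,w=map(int,a.proj([.548,.254,.13]))
cv2.imwrite("pics/c2.png",np.hstack([cv2.resize(v.im[q-40:q+40,p-45:p+45],None,fx=4.4,fy=5,interpolation=0) for v,p,q in((b,x,y),(a,u,w))])[:,:,::-1]);print(x,y,u,w)
E
```

```text
position: [0.5478, 0.2549, 0.1747]
position: [0.5472, 0.2519, 0.168]
t 3.38 p [0.5472 0.2519 0.168 ] yaw 64.84 tilt [-0.0025 -0.0013 -1.    ] J6 44.5 w 51.1 g 0.0 F [ 0.3 -0.  -0.8] M [-0.01  0.01 -0.01]
shift cm [ 0.23 -0.01  3.5 ] rows>= 0.8415948596665932
194 212 181 187
```

View pics/c2.png

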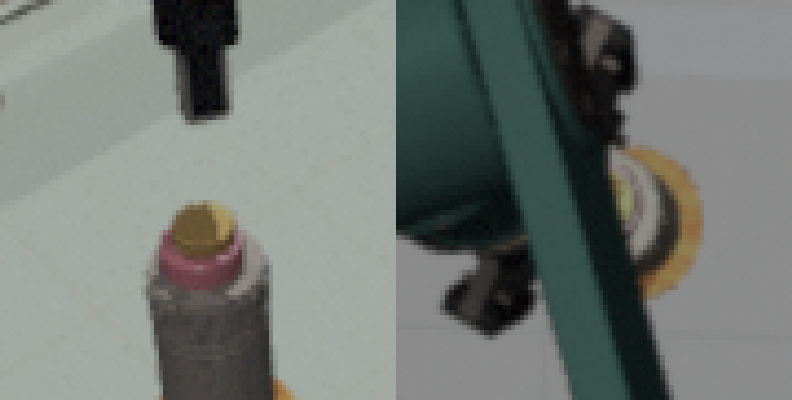

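The side view shows the near finger (tip at about px (196,196)) lined up over the coin at (195,217). The arm hides the stack in the top view. I descend.

```bash

python3 -m handwheel '[{"offset":[0.2,0,1],"turn":[0,0,0],"jaw":0.2},{"offset":[0,0,1],"turn":[0,0,0],"jaw":0.2},{"offset":[0,0,1],"turn":[0,0,0],"jaw":0.2},{"offset":[0,0,0.3],"turn":[0,0,0],"jaw":0.2},{"offset":[0,0,0],"turn":[0,0,0],"jaw":0.2}]' | grep -E "pos|force"
python3 d.py .548 .254 .133
python3 -m handwheel '[{"offset":[0,0,0],"turn":[0,0,0],"jaw":0.2},{"offset":[0,0,0],"turn":[0,0,0],"jaw":0.2}]' | grep -E "pos|force"
python3 d.py .548 .254 .133
python3 - <<'E'
from h import *
b=V("side");s=arm.observe();p=s["position"];R=s["orientation"]
for z in(.012,.014,.017): print([b.proj(p+R@[dx,-.0256,z]).round(1) for dx in(-.011,.011)])
cv2.imwrite("pics/c3.png",cv2.resize(b.im[190:240,165:225],None,fx=10,fy=10,interpolation=0)[:,:,::-1])
E
```

```text
position: [0.5476, 0.2549, 0.134]
contact_force: [0.0, 0.4, -1.4]
grasp_force: 0.0
t 3.9 p [0.5476 0.2549 0.134 ] yaw 64.95 tilt [-0.003  -0.0029 -1.    ] J6 44.6 w 51.3 g 0.0 F [ 0.   0.4 -1.4] M [-0.04  0.01  0.  ]
shift cm [-0.06  0.07  0.1 ] rows>= 0.03247071568325308
position: [0.5491, 0.2556, 0.1367]
contact_force: [0.7, -0.5, -0.2]
grasp_force: 0.0
t 4.07 p [0.5491 0.2556 0.1367] yaw 64.97 tilt [ 4.e-04  5.e-04 -1.e+00] J6 44.6 w 50.9 g 0.0 F [ 0.7 -0.5 -0.2] M [ 0.03  0.03 -0.01]
shift cm [-0.19 -0.03  0.37] rows>= 0.09996831699607804
[array([201.2, 220.4]), array([190.7, 222.6])]
[array([201.3, 221.1]), array([190.8, 223.4])]
[array([201.4, 222.2]), array([190.9, 224.5])]
```

View pics/c3.png

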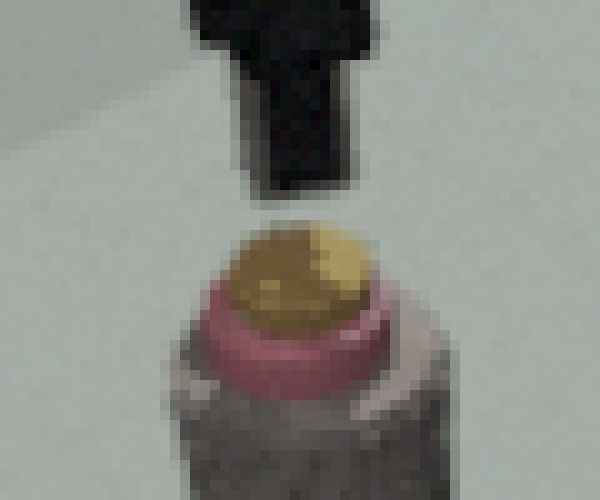

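The side crop shows the finger tip at about px (194.5,209), higher than the predicted (196,223), and the coin clear below it at (195,217). I check this numerically before going on.

```bash
python3 d.py; python3 - <<'E'
from h import *
b=V("side");s=arm.observe();p=s["position"];R=s["orientation"]
g=b.im.max(2)
for c in range(186,204): 
    col=np.nonzero(g[170:240,c]<45)[0]; print(c,170+col.max() if len(col) else None,end="; ")
print()
for dy in(-.0256,-.04,0,.0256): print(dy,[b.proj(p+R@[0,dy,z]).round(1).tolist() for z in(-.06,-.03,0,.017)])
print(s["joints"].round(2))
print([b.proj([.548,.254,z]).round(1).tolist() for z in(.1,.112,.12,.14)])
E
```

```text
t 4.12 p [0.5492 0.2556 0.137 ] yaw 64.97 tilt [ 7.e-04  8.e-04 -1.e+00] J6 44.6 w 51.0 g 0.0 F [0.6 0.2 0.2] M [ 0.03  0.04 -0.04]
186 193; 187 193; 188 195; 189 197; 190 197; 191 203; 192 208; 193 208; 194 208; 195 208; 196 207; 197 207; 198 207; 199 195; 200 195; 201 194; 202 None; 203 None; 
-0.0256 [[192.7, 192.7], [194.1, 205.1], [195.4, 216.9], [196.1, 223.3]]
-0.04 [[194.3, 196.7], [195.7, 209.2], [197.0, 221.1], [197.7, 227.6]]
0 [[190.1, 185.9], [191.5, 198.1], [192.8, 209.7], [193.5, 216.1]]
0.0256 [[187.5, 179.4], [189.0, 191.4], [190.3, 202.9], [191.1, 209.2]]
[ 1.960e+01  1.339e+01  7.718e+01 -1.000e-02  8.936e+01  4.463e+01]
[[195.4, 223.3], [194.9, 219.0], [194.5, 216.1], [193.7, 208.5]]
```

```bash
python3 - <<'E'
from h import *
a,b=V("top"),V("side");s=arm.observe();p=s["position"];R=s["orientation"]
o=[]
for v,c in((b,(195,185)),(a,(175,187))):
    k=6;x0,y0=c[0]-33,c[1]-48
    im=cv2.resize(v.im[y0:y0+96,x0:x0+66],None,fx=k,fy=k,interpolation=0).copy()
    im=cv2.convertScaleAbs(im,alpha=1.6,beta=20)
    for dy,col in((-.0256,(255,0,0)),(0,(0,255,0)),(.0256,(0,0,255))):
        for z in(-.056,-.03,0,.017):
            q=(v.proj(p+R@[0,dy,z])+.5-[x0,y0])*k; cv2.circle(im,tuple(int(t) for t in q),5,col,2)
    o.append(im)
cv2.imwrite("pics/c4.png",np.hstack(o)[:,:,::-1])
E
```

```text
(no output)
```

View pics/c4.png

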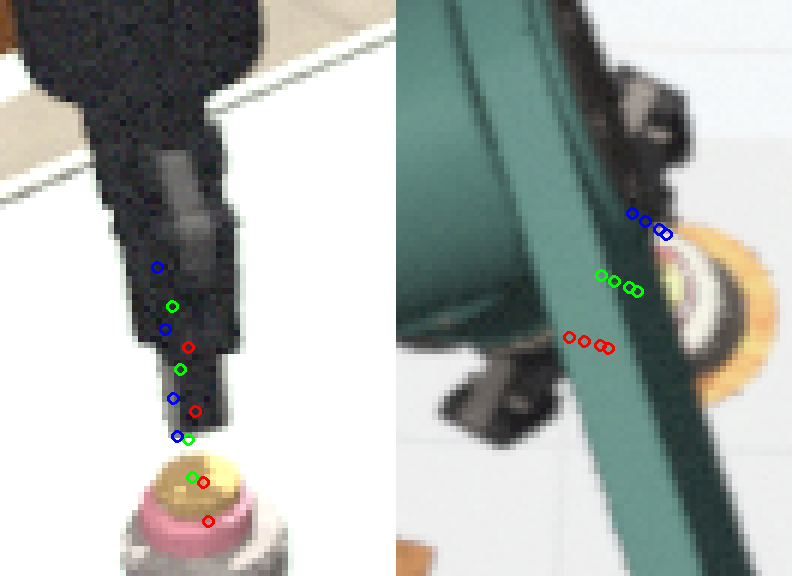

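The tip still looks too high in the side view (black tip at about (195,208), coin at (195,217)). The decisive test is to go to the calculated height and close to just under the coin's width.

```bash

python3 -m handwheel '[{"offset":[-0.15,0,0.2],"turn":[0,0,0],"jaw":0.2},{"offset":[0,0,0.2],"turn":[0,0,0],"jaw":0.0},{"offset":[0,0,0],"turn":[0,0,0],"jaw":-0.2},{"offset":[0,0,0],"turn":[0,0,0],"jaw":-0.4},{"offset":[0,0,0],"turn":[0,0,0],"jaw":-0.4}]' | grep -E "pos|force|width"
python3 -m handwheel '[{"offset":[0,0,0],"turn":[0,0,0],"jaw":-0.4},{"offset":[0,0,0],"turn":[0,0,0],"jaw":-0.4}]' | grep -E "force"
python3 d.py .548 .254 .133
python3 - <<'E'
from h import *
b=V("side");s=arm.observe();p=s["position"];R=s["orientation"]
g=b.im.max(2)
for c in range(186,204): 
    col=np.nonzero(g[170:240,c]<45)[0]; print(c,170+col.max() if len(col) else None,end="; ")
print(cen(b.mask((20,70,110),(40,255,255),(180,200,212,226))))
E
```

```text
position: [0.5482, 0.2541, 0.1323]
contact_force: [0.2, 1.0, -0.7]
gripper_width: 0.301
grasp_force: 0.0
contact_force: [-0.4, -0.3, 0.5]
grasp_force: 0.0
t 4.85 p [0.5483 0.2541 0.1325] yaw 64.97 tilt [ 1.e-04  1.e-04 -1.e+00] J6 44.5 w 25.5 g 0.0 F [-0.4 -0.3  0.5] M [-0.03 -0.04 -0.01]
shift cm [-0.02 -0.02 -0.05] rows>= 0.014764516728422349
186 193; 187 198; 188 196; 189 196; 190 197; 191 203; 192 207; 193 207; 194 207; 195 207; 196 207; 197 207; 198 206; 199 194; 200 194; 201 193; 202 None; 203 None; (array([198.30434783, 215.26086957]), 23)
```

No coin gripped and the tips shut freely, so they stand about 33 mm higher than stated (by the picture). I calibrate by touch: descend with jaws at 25 mm until light contact with the coin top.

```bash

python3 -m handwheel '[{"offset":[0,0,0.5],"turn":[0,0,0],"jaw":-0.4},{"offset":[0,0,0.5],"turn":[0,0,0],"jaw":-0.4},{"offset":[0,0,0.5],"turn":[0,0,0],"jaw":-0.4},{"offset":[0,0,0],"turn":[0,0,0],"jaw":-0.4},{"offset":[0,0,0],"turn":[0,0,0],"jaw":-0.4}]' | grep -E "pos|_force|width"
python3 d.py .548 .254 .100
python3 - <<'E'
from h import *
b=V("side");g=b.im.max(2)
for c in range(190,200): 
    col=np.nonzero(g[170:240,c]<45)[0]; print(c,170+col.max() if len(col) else None,end="; ")
cv2.imwrite("pics/c5.png",cv2.convertScaleAbs(cv2.resize(b.im[180:240,165:225],None,fx=9,fy=9,interpolation=0),alpha=1.5,beta=20)[:,:,::-1])
E
```

```text
position: [0.5477, 0.2539, 0.1164]
contact_force: [-0.0, 0.6, 0.3]
gripper_width: 0.302
grasp_force: 0.0
t 5.32 p [0.5477 0.2539 0.1164] yaw 64.96 tilt [-0.0013 -0.0012 -1.    ] J6 44.5 w 25.7 g 0.0 F [-0.   0.6  0.3] M [ 0.01  0.01 -0.02]
shift cm [0.03 0.02 1.64] rows>= 0.3925475270633891
190 203; 191 204; 192 209; 193 214; 194 214; 195 214; 196 213; 197 213; 198 213; 199 212;
```

View pics/c5.png

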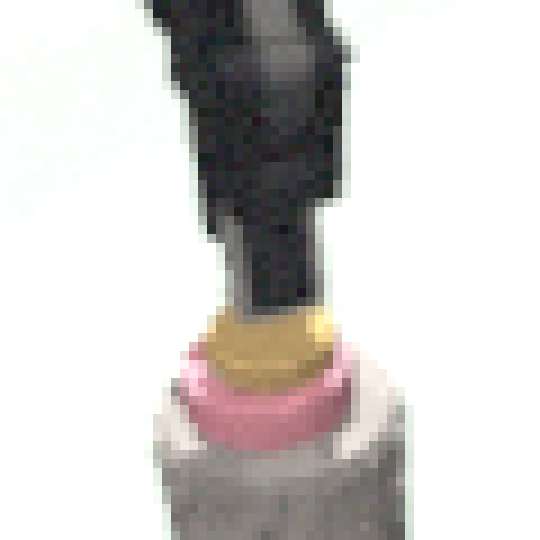

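The near fingertip is now at px (195,214), still above the coin's near rim (about (195,220)), with no contact. I go down in smaller steps.

```bash

python3 -m handwheel '[{"offset":[0,0,0.4],"turn":[0,0,0],"jaw":-0.4},{"offset":[0,0,0.4],"turn":[0,0,0],"jaw":-0.4},{"offset":[0,0,0],"turn":[0,0,0],"jaw":-0.4},{"offset":[0,0,0],"turn":[0,0,0],"jaw":-0.4}]' | grep -E "pos|t_force"
python3 -m handwheel '[{"offset":[0,0,0.2],"turn":[0,0,0],"jaw":-0.4},{"offset":[0,0,0],"turn":[0,0,0],"jaw":-0.4}]' | grep -E "pos|t_force"
python3 -m handwheel '[{"offset":[0,0,0.2],"turn":[0,0,0],"jaw":-0.4},{"offset":[0,0,0],"turn":[0,0,0],"jaw":-0.4}]' | grep -E "pos|t_force"
python3 -m handwheel '[{"offset":[0,0,0],"turn":[0,0,0],"jaw":-0.4},{"offset":[0,0,0],"turn":[0,0,0],"jaw":-0.4}]' | grep -E "pos|t_force"
```

```text
position: [0.5479, 0.254, 0.1088]
contact_force: [0.1, -0.6, -0.6]
position: [0.5482, 0.2541, 0.1071]
contact_force: [0.0, -0.0, 0.4]
position: [0.5481, 0.254, 0.105]
contact_force: [-0.0, 1.0, 0.3]
position: [0.5482, 0.2541, 0.1054]
contact_force: [-0.2, -0.7, -0.9]
```

```bash

python3 -m handwheel '[{"offset":[0,0,0.15],"turn":[0,0,0],"jaw":-0.4},{"offset":[0,0,0],"turn":[0,0,0],"jaw":-0.4}]' | grep -E "pos|t_force"
python3 -m handwheel '[{"offset":[0,0,0.15],"turn":[0,0,0],"jaw":-0.4},{"offset":[0,0,0],"turn":[0,0,0],"jaw":-0.4}]' | grep -E "pos|t_force"
python3 - <<'E'
from h import *
b=V("side");g=b.im.max(2)
for c in range(190,200): 
    col=np.nonzero(g[170:240,c]<45)[0]; print(c,170+col.max() if len(col) else None,end="; ")
print(b.proj([.548-.0116,.254+.0054,.12]))
E
```

```text
position: [0.5481, 0.2541, 0.1036]
contact_force: [0.2, 0.1, -0.2]
position: [0.5481, 0.254, 0.102]
contact_force: [0.6, -0.3, -0.3]
190 208; 191 209; 192 211; 193 218; 194 219; 195 219; 196 219; 197 219; 198 218; 199 218; [195.83841673 219.61411973]
```

```bash

python3 -m handwheel '[{"offset":[0,0,0.1],"turn":[0,0,0],"jaw":-0.4},{"offset":[0,0,0],"turn":[0,0,0],"jaw":-0.4}]' | grep -E "pos|t_force"
python3 -m handwheel '[{"offset":[0,0,0.1],"turn":[0,0,0],"jaw":-0.4},{"offset":[0,0,0],"turn":[0,0,0],"jaw":-0.4}]' | grep -E "pos|t_force"
python3 -m handwheel '[{"offset":[0,0,0.1],"turn":[0,0,0],"jaw":-0.4},{"offset":[0,0,0],"turn":[0,0,0],"jaw":-0.4}]' | grep -E "pos|t_force"
```

```text
position: [0.5482, 0.2541, 0.1012]
contact_force: [-0.3, 0.3, 0.2]
position: [0.5482, 0.254, 0.1002]
contact_force: [0.7, 0.4, 0.2]
position: [0.5481, 0.254, 0.0992]
contact_force: [0.2, -0.1, 0.3]
```

```bash

python3 -m handwheel '[{"offset":[0,0,0.1],"turn":[0,0,0],"jaw":-0.4},{"offset":[0,0,0],"turn":[0,0,0],"jaw":-0.4}]' | grep -E "pos|t_force"
python3 -m handwheel '[{"offset":[0,0,0.1],"turn":[0,0,0],"jaw":-0.4},{"offset":[0,0,0],"turn":[0,0,0],"jaw":-0.4}]' | grep -E "pos|t_force"
python3 -m handwheel '[{"offset":[0,0,0.1],"turn":[0,0,0],"jaw":-0.4},{"offset":[0,0,0],"turn":[0,0,0],"jaw":-0.4}]' | grep -E "pos|t_force"
python3 - <<'E'
from h import *
b=V("side");g=b.im.max(2)
for c in range(190,200): 
    col=np.nonzero(g[170:240,c]<45)[0]; print(c,170+col.max() if len(col) else None,end="; ")
cv2.imwrite("pics/c6.png",cv2.convertScaleAbs(cv2.resize(b.im[180:240,165:225],None,fx=9,fy=9,interpolation=0),alpha=1.5,beta=20)[:,:,::-1])
E
```

```text
position: [0.5481, 0.254, 0.0981]
contact_force: [-1.2, 0.2, -0.0]
position: [0.5483, 0.2541, 0.098]
contact_force: [-1.6, -0.6, 2.8]
position: [0.5484, 0.2541, 0.0978]
contact_force: [-1.8, -1.1, 5.6]
190 211; 191 211; 192 212; 193 219; 194 221; 195 221; 196 220; 197 220; 198 220; 199 220;
```

View pics/c6.png

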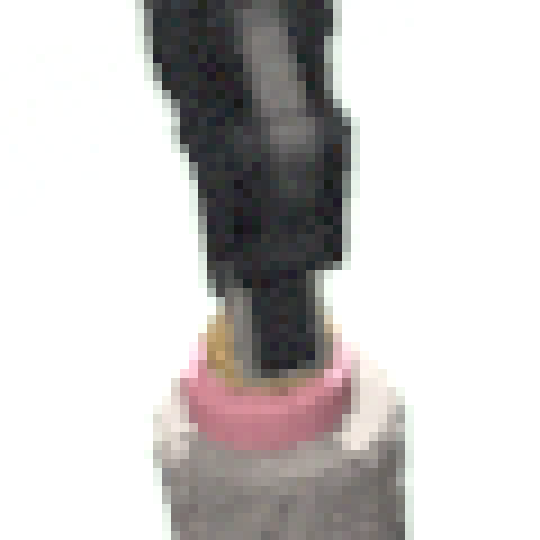

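Contact on the coin top (z 0.120) comes at TCP z 0.098. The real tips are therefore at TCP z + 22 mm, and I'll use that offset. The crop shows both fingers centred on the coin (tip px (195,221)). Next I raise, open, and take the coin by its upper half.

```bash

python3 -m handwheel '[{"offset":[0,0,-0.6],"turn":[0,0,0],"jaw":-0.4},{"offset":[0,0,0],"turn":[0,0,0],"jaw":0.2},{"offset":[0,0,0],"turn":[0,0,0],"jaw":0.2},{"offset":[0,0,0],"turn":[0,0,0],"jaw":0.2},{"offset":[0,0,0],"turn":[0,0,0],"jaw":0.2}]' | grep -E "pos|t_force|width"
python3 d.py .548 .254 .0932
```

```text
position: [0.548, 0.254, 0.1018]
contact_force: [0.6, -0.9, -0.3]
gripper_width: 0.6
t 8.05 p [0.548  0.254  0.1018] yaw 64.97 tilt [-6.e-04 -5.e-04 -1.e+00] J6 44.5 w 51.0 g 0.0 F [ 0.6 -0.9 -0.3] M [-0.03 -0.02 -0.04]
shift cm [-0.   -0.    0.86] rows>= 0.20679263104893794
```

```bash

python3 -m handwheel '[{"offset":[0,0,0.4],"turn":[0,0,0],"jaw":0.2},{"offset":[0,0,0.45],"turn":[0,0,0],"jaw":0.2},{"offset":[0,0,0],"turn":[0,0,0],"jaw":0.2},{"offset":[0,0,0],"turn":[0,0,0],"jaw":0.0},{"offset":[0,0,0],"turn":[0,0,0],"jaw":-0.2}]' | grep -E "pos|t_force"
python3 -m handwheel '[{"offset":[0,0,0],"turn":[0,0,0],"jaw":-0.5},{"offset":[0,0,0],"turn":[0,0,0],"jaw":-0.5},{"offset":[0,0,0],"turn":[0,0,0],"jaw":-0.5},{"offset":[0,0,0],"turn":[0,0,0],"jaw":-0.5}]' | grep -E "pos|_force|width"
python3 d.py .5514 -.0052 .15
```

```text
position: [0.5481, 0.254, 0.0936]
contact_force: [0.5, 0.5, 0.4]
position: [0.5485, 0.2541, 0.0943]
contact_force: [-0.6, 0.3, 2.1]
gripper_width: 0.319
grasp_force: 59.2
t 8.8 p [0.5485 0.2541 0.0943] yaw 64.96 tilt [ 5.e-04  7.e-04 -1.e+00] J6 44.5 w 27.1 g 59.2 F [-0.6  0.3  2.1] M [-0.03 -0.04  0.  ]
shift cm [-23.37  11.24  -5.58] rows>= 6.361820520614084
```

```bash

python3 -m handwheel '[{"offset":[0,0,-0.5],"turn":[0,0,0],"jaw":-0.5},{"offset":[0,0,-1.5],"turn":[0,0,0],"jaw":-0.5},{"offset":[0,0,-2],"turn":[0,0,0],"jaw":-0.5},{"offset":[0,0,-1],"turn":[0,0,0],"jaw":-0.5},{"offset":[0,0,0],"turn":[0,0,0],"jaw":-0.5}]' | grep -E "pos|_force|width"
python3 d.py .5514 -.0052 .15
python3 - <<'E'
from h import *
b=V("side")
m=b.mask((18,60,60),(40,255,255),(175,180,215,240));print("coin",cen(m),[r.min() for r in np.nonzero(m)],[r.max() for r in np.nonzero(m)])
for z in(.168,.172): print(b.proj([.548,.254,z]))
m=b.mask((150,30,60),(179,255,255),(175,195,220,240));y,x=np.nonzero(m);print("pink",cen(m),x.min(),x.max(),y.min(),y.max(), b.proj([.547,.2545,.106]))
E
```

```text
position: [0.5501, 0.2547, 0.1477]
contact_force: [-0.7, 0.6, -0.2]
gripper_width: 0.321
grasp_force: 59.1
t 9.22 p [0.5501 0.2547 0.1477] yaw 64.97 tilt [ 0.0046  0.0049 -1.    ] J6 44.5 w 27.3 g 59.1 F [-0.7  0.6 -0.2] M [ 0.03 -0.    0.03]
shift cm [-23.49  11.12  -0.29] rows>= 6.233433279864567
coin (array([186.76190476, 197.66666667]), 21) [np.int64(194), np.int64(185)] [np.int64(202), np.int64(198)]
[192.43333043 197.63692592]
[192.25105099 196.04022781]
pink (array([194.15611814, 222.08438819]), 237) 185 203 215 229 [195.21802229 221.48794671]
```

```bash
python3 - <<'E'
from h import *
a,b=V("top"),V("side")
for v,bx in((a,(255,170,310,230)),(b,(255,195,305,235))):
    m=v.mask((6,90,20),(24,255,255),bx); m=cv2.resize(m,None,fx=4,fy=4,interpolation=cv2.INTER_NEAREST)
    h=cv2.convexHull(max(cv2.findContours(m,0,1)[0],key=cv2.contourArea)); ap=cv2.approxPolyDP(h,4,True)[:,0]
    for q in ap: q=(q+.5)/4-.5; print(q.round(1), v.plane(q,.011)[:2].round(4), v.plane(q,0)[:2].round(4))
    print()
E
```

```text
[282.4 180.6] [0.5821 0.005 ] [0.5832 0.0041]
[298.4 188.6] [ 0.5617 -0.0385] [ 0.5626 -0.0399]
[298.4 190.4] [ 0.557  -0.0386] [ 0.5578 -0.04  ]
[284.4 219.4] [ 0.478  -0.0027] [ 0.4779 -0.0037]
[280.6 220.4] [0.475  0.0073] [0.475  0.0064]
[264.6 210.6] [0.4999 0.0508] [0.5001 0.0504]
[279.6 180.6] [0.5819 0.0124] [0.583  0.0116]

[261.6 203.6] [0.5809 0.0121] [0.5912 0.0012]
[276.6 199.6] [ 0.5647 -0.0311] [ 0.5747 -0.0429]
[281.4 200.6] [ 0.5522 -0.037 ] [ 0.562  -0.0488]
[293.4 216.6] [ 0.4829 -0.0057] [ 0.4914 -0.0169]
[294.4 222.4] [0.4659 0.0107] [ 4.74e-01 -2.00e-04]
[274.6 226.4] [0.4906 0.0584] [0.4992 0.0484]
[262.6 208.4] [0.564  0.0258] [0.5739 0.0151]
```

```bash

python3 -m handwheel '[{"offset":[-3.3,1.58,0],"turn":[0,0,0],"jaw":-0.5},{"offset":[-3.3,1.58,0],"turn":[0,0,0],"jaw":-0.5},{"offset":[-3.3,1.58,0],"turn":[0,0,0],"jaw":-0.5},{"offset":[-3.3,1.58,0],"turn":[0,0,0],"jaw":-0.5},{"offset":[-3.3,1.58,0],"turn":[0,0,0],"jaw":-0.5}]' | grep -E "pos"
python3 -m handwheel '[{"offset":[-3.3,1.58,2],"turn":[0,0,0],"jaw":-0.5},{"offset":[-3.3,1.58,3],"turn":[0,0,0],"jaw":-0.5},{"offset":[0,0,3],"turn":[0,0,0],"jaw":-0.5},{"offset":[0,0,2],"turn":[0,0,0],"jaw":-0.5},{"offset":[0,0,1],"turn":[0,0,0],"jaw":-0.5}]' | grep -E "pos"
python3 -m handwheel '[{"offset":[0,0,0],"turn":[0,0,0],"jaw":-0.5},{"offset":[0,0,0],"turn":[0,0,0],"jaw":-0.5},{"offset":[0,0,0],"turn":[0,0,0],"jaw":-0.5}]' | grep -E "pos|force|width"
python3 d.py .5509 -.005 0.005
```

```text
position: [0.5488, 0.0697, 0.1421]
position: [0.5469, 0.0018, 0.0322]
position: [0.5518, 0.0027, 0.0389]
contact_force: [-0.4, 0.1, -0.4]
gripper_width: 0.314
grasp_force: 59.1
t 10.45 p [0.5518 0.0027 0.0389] yaw 65.01 tilt [ 8.0e-04  2.5e-03 -1.0e+00] J6 19.4 w 26.7 g 59.1 F [-0.4  0.1 -0.4] M [-0.03 -0.03 -0.05]
shift cm [-0.74  0.24  3.39] rows>= 0.8350571225060199
```

```bash

python3 -m handwheel '[{"offset":[-0.37,0.12,2],"turn":[0,0,0],"jaw":-0.5},{"offset":[-0.37,0.12,1.5],"turn":[0,0,0],"jaw":-0.5},{"offset":[0,0,0.5],"turn":[0,0,0],"jaw":-0.5},{"offset":[0,0,0],"turn":[0,0,0],"jaw":-0.5},{"offset":[0,0,0],"turn":[0,0,0],"jaw":-0.5}]' | grep -E "pos"
python3 -m handwheel '[{"offset":[0,0,0],"turn":[0,0,0],"jaw":-0.5},{"offset":[0,0,0],"turn":[0,0,0],"jaw":-0.5}]' | grep -E "pos"
python3 d.py .5509 -.005 -.010
python3 - <<'E'
from h import *
a,b=V("top"),V("side")
o=[]
for v in(b,a):
    x,y=map(int,v.proj([.54,0,.02]));x0,y0=x-33,y-35
    im=cv2.convertScaleAbs(cv2.resize(v.im[y0:y0+70,x0:x0+66],None,fx=6,fy=6,interpolation=0),alpha=1.5,beta=20)
    o.append(im)
cv2.imwrite("pics/c7.png",np.hstack(o)[:,:,::-1])
E
```

```text
position: [0.5507, -0.0051, -0.0012]
position: [0.5509, -0.0052, -0.0009]
t 11.03 p [ 0.5509 -0.0052 -0.0009] yaw 64.99 tilt [ 9.0e-04  2.9e-03 -1.0e+00] J6 18.6 w 27.0 g 59.1 F [-0.3 -0.8 -0.8] M [ 0.06  0.   -0.01]
shift cm [ 0.02 -0.02  0.91] rows>= 0.21896125492081317
```

View pics/c7.png

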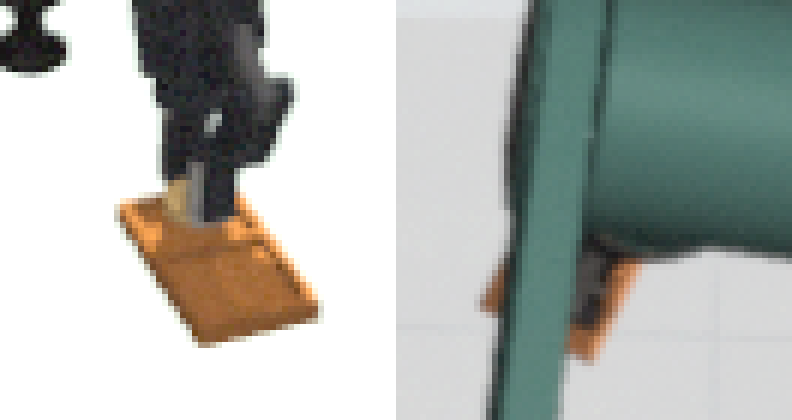

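The side view shows the coin at crop (175,200), over the smaller bay beyond the partition. I lower it with force checks.

```bash

python3 -m handwheel '[{"offset":[0,0,0.4],"turn":[0,0,0],"jaw":-0.5},{"offset":[0,0,0],"turn":[0,0,0],"jaw":-0.5}]' | grep -E "pos|t_force"
python3 -m handwheel '[{"offset":[0,0,0.25],"turn":[0,0,0],"jaw":-0.5},{"offset":[0,0,0],"turn":[0,0,0],"jaw":-0.5}]' | grep -E "pos|t_force"
python3 -m handwheel '[{"offset":[0,0,0.2],"turn":[0,0,0],"jaw":-0.5},{"offset":[0,0,0],"turn":[0,0,0],"jaw":-0.5},{"offset":[0,0,0],"turn":[0,0,0],"jaw":-0.5}]' | grep -E "pos|t_force"
python3 d.py .5509 -.005 -.010
```

```text
position: [0.5494, -0.0053, -0.0069]
contact_force: [-0.8, 0.7, -0.1]
position: [0.5492, -0.0053, -0.0097]
contact_force: [0.2, 1.0, 0.4]
position: [0.5499, -0.0054, -0.0109]
contact_force: [0.4, 0.1, 0.9]
t 11.72 p [ 0.5499 -0.0054 -0.0109] yaw 64.96 tilt [ 1.e-04  4.e-04 -1.e+00] J6 18.6 w 27.1 g 59.7 F [0.4 0.1 0.9] M [-0.05  0.01 -0.04]
shift cm [ 0.08  0.08 -0.09] rows>= 0.034060115839139725
```

```bash

python3 -m handwheel '[{"offset":[0,0,0],"turn":[0,0,0],"jaw":-0.3},{"offset":[0,0,0],"turn":[0,0,0],"jaw":-0.1},{"offset":[0,0,0],"turn":[0,0,0],"jaw":0.1},{"offset":[0,0,0],"turn":[0,0,0],"jaw":0.3},{"offset":[0,0,0],"turn":[0,0,0],"jaw":0.3}]' | grep -E "pos|_force"
python3 -m handwheel '[{"offset":[0,0,-2],"turn":[0,0,0],"jaw":0.3},{"offset":[0,0,-4],"turn":[0,0,0],"jaw":0.3},{"offset":[0,0,-4],"turn":[0,0,0],"jaw":0.3},{"offset":[0,0,-4],"turn":[0,0,0],"jaw":0.3},{"offset":[0,0,-2],"turn":[0,0,0],"jaw":0.3}]' | grep -E "pos|_force"
python3 d.py .548 .254 .15
python3 - <<'E'
from h import *
b=V("side");m=b.mask((20,70,60),(40,255,255),(255,190,310,235));print("coin",cen(m),[(r.min(),r.max()) for r in np.nonzero(m)])
c,_=cen(m);print(b.plane(c,.013),b.proj([.5509,-.005,.013]),b.proj([.5509,-.005,.019]))
m=b.mask((150,30,60),(179,255,255),(175,195,220,240));y,x=np.nonzero(m);print("pink",cen(m),x.min(),x.max(),y.min(),y.max(),b.plane(cen(m)[0],.109))
E
```

```text
position: [0.5496, -0.0053, -0.0111]
contact_force: [-0.5, -0.1, -1.0]
grasp_force: 0.0
position: [0.552, -0.0056, 0.1552]
contact_force: [1.4, 0.4, 0.8]
grasp_force: 0.0
t 12.55 p [ 0.552  -0.0056  0.1552] yaw 64.97 tilt [ 0.0028  0.0085 -1.    ] J6 18.6 w 55.0 g 0.0 F [1.4 0.4 0.8] M [-0.06 -0.02 -0.02]
shift cm [ 23.35 -11.35   0.49] rows>= 6.227030411386059
coin (array([274.44776119, 205.92537313]), 67) [(np.int64(203), np.int64(209)), (np.int64(269), np.int64(280))]
[ 0.5473519  -0.00304248  0.013     ] [273.96745902 205.06739452] [274.04895597 203.28509118]
pink (array([194.15517241, 222.0387931 ]), 232) 185 203 215 229 [0.54395784 0.25930792 0.109     ]
```

The coin lies in the smaller bay (side px (274.4,205.9), predicted (274.0,205.1) for a coin on the floor). Next I measure the striker in the top view and go to it.

```bash
python3 - <<'E'
from h import *
a=V("top");m=a.mask((150,14,60),(179,255,255),(168,172,205,210));y,x=np.nonzero(m)
h=cv2.convexHull(np.c_[x,y].astype(np.float32));c,r=cv2.minEnclosingCircle(h);print(cen(m),c,r,a.plane(c,.112).round(4),a.plane(cen(m)[0],.112).round(4))
E
python3 -m handwheel '[{"offset":[3.33,-1.62,0],"turn":[0,0,0],"jaw":0.3},{"offset":[3.33,-1.62,0],"turn":[0,0,0],"jaw":0.3},{"offset":[3.33,-1.62,0],"turn":[0,0,0],"jaw":0.3},{"offset":[3.33,-1.62,0],"turn":[0,0,0],"jaw":0.3},{"offset":[3.33,-1.62,0],"turn":[0,0,0],"jaw":0.3}]' | grep pos
python3 -m handwheel '[{"offset":[3.33,-1.62,0],"turn":[0,0,0],"jaw":0.3},{"offset":[3.33,-1.62,2],"turn":[0,0,0],"jaw":0.3},{"offset":[0,0,2],"turn":[0,0,0],"jaw":0.3},{"offset":[0,0,0],"turn":[0,0,0],"jaw":0.3},{"offset":[0,0,0],"turn":[0,0,0],"jaw":0.3}]' | grep pos
python3 d.py .548 .254 .083
```

```text
(array([183.375, 190.75 ]), 16) (182.7608642578125, 187.2391357421875) 8.147207260131836 [0.5493 0.2547 0.112 ] [0.5408 0.2529 0.112 ]
position: [0.5457, 0.1811, 0.1472]
position: [0.5437, 0.2529, 0.1061]
t 13.48 p [0.5437 0.2529 0.1061] yaw 65.01 tilt [-0.0051 -0.0042 -1.    ] J6 44.5 w 54.8 g 0.0 F [ 0.7  0.9 -0.5] M [-0.   -0.06 -0.01]
shift cm [0.3  0.36 2.3 ] rows>= 0.5636472265708224
```

```bash

python3 -m handwheel '[{"offset":[0,0,0],"turn":[0,0,0],"jaw":0.3},{"offset":[0,0,0],"turn":[0,0,0],"jaw":0.3},{"offset":[0,0,0],"turn":[0,0,0],"jaw":0.3}]' | grep pos
python3 d.py .548 .255 .083
```

```text
position: [0.5467, 0.2526, 0.1108]
t 13.73 p [0.5467 0.2526 0.1108] yaw 64.86 tilt [ 0.0018  0.0021 -1.    ] J6 44.6 w 55.3 g 0.0 F [-0.1  0.   0.1] M [ 0.01 -0.03 -0.03]
shift cm [0.27 0.01 2.78] rows>= 0.6706918628865949
```

```bash

python3 -m handwheel '[{"offset":[0.25,0,1],"turn":[0,0,0],"jaw":0.3},{"offset":[0,0,1],"turn":[0,0,0],"jaw":0.3},{"offset":[0,0,0.5],"turn":[0,0,0],"jaw":0.3},{"offset":[0,0,0],"turn":[0,0,0],"jaw":0.3},{"offset":[0,0,0],"turn":[0,0,0],"jaw":0.3}]' | grep -E "pos|t_force"
python3 -m handwheel '[{"offset":[0,0,0],"turn":[0,0,0],"jaw":0.1},{"offset":[0,0,0],"turn":[0,0,0],"jaw":-0.05},{"offset":[0,0,0],"turn":[0,0,0],"jaw":-0.15},{"offset":[0,0,0],"turn":[0,0,0],"jaw":-0.25},{"offset":[0,0,0],"turn":[0,0,0],"jaw":-0.25}]' | grep -E "pos|_force|width"
python3 d.py .548 .255 .083
```

```text
position: [0.546, 0.2554, 0.0829]
contact_force: [-1.1, -0.3, 0.5]
position: [0.5472, 0.256, 0.0852]
contact_force: [-0.4, 0.1, 2.1]
gripper_width: 0.433
grasp_force: 59.8
t 14.57 p [0.5472 0.256  0.0852] yaw 64.97 tilt [ 0.0012  0.0013 -1.    ] J6 44.7 w 36.8 g 59.8 F [-0.4  0.1  2.1] M [0.02 0.06 0.02]
shift cm [-0.05  0.12  0.22] rows>= 0.06065577475465272
```

```bash

python3 -m handwheel '[{"offset":[0,0,0],"turn":[0,0,0],"jaw":0.0},{"offset":[0,0,0],"turn":[0,0,0],"jaw":0.3},{"offset":[0,0,0],"turn":[0,0,-6.5],"jaw":0.3},{"offset":[0,0,0],"turn":[0,0,-7],"jaw":0.3},{"offset":[0,0,0],"turn":[0,0,-7],"jaw":0.3}]' | grep -E "pos|t_force"
python3 -m handwheel '[{"offset":[0,0,0],"turn":[0,0,-7],"jaw":0.3},{"offset":[0,0,0],"turn":[0,0,-7],"jaw":0.3},{"offset":[0,0,0],"turn":[0,0,-7],"jaw":0.3},{"offset":[0,0,0],"turn":[0,0,-7],"jaw":0.3},{"offset":[0,0,0],"turn":[0,0,-7],"jaw":0.3}]' | grep -E "pos|t_force"
python3 -m handwheel '[{"offset":[0,0,0],"turn":[0,0,-7],"jaw":0.3},{"offset":[0,0,0],"turn":[0,0,-7],"jaw":0.3},{"offset":[0,0,0],"turn":[0,0,-7],"jaw":0.3},{"offset":[0,0,0],"turn":[0,0,-7],"jaw":0.3},{"offset":[0,0,0],"turn":[0,0,-6.6],"jaw":0.3}]' | grep -E "pos|t_force"
python3 -m handwheel '[{"offset":[0,0,0],"turn":[0,0,0],"jaw":0.3},{"offset":[0,0,0],"turn":[0,0,0],"jaw":0.3}]' | grep -E "pos|t_force"
python3 d.py .5472 .256 .083
```

```text
position: [0.5464, 0.2556, 0.0836]
contact_force: [1.0, -0.3, 0.6]
position: [0.5464, 0.2556, 0.0836]
contact_force: [-0.1, 0.8, -0.4]
position: [0.5463, 0.2556, 0.0836]
contact_force: [0.3, 0.3, -0.2]
position: [0.5464, 0.2556, 0.0838]
contact_force: [-0.5, 0.1, 0.2]
t 15.98 p [0.5464 0.2556 0.0838] yaw 154.89 tilt [ 4.e-04 -6.e-04 -1.e+00] J6 -45.2 w 55.2 g 0.0 F [-0.5  0.1  0.2] M [ 0.   -0.01 -0.07]
shift cm [-0.05  0.06  0.08] rows>= 0.027113538781902556
```

```bash

python3 -m handwheel '[{"offset":[0,0,0.05],"turn":[0,0,0],"jaw":0.1},{"offset":[0,0,0],"turn":[0,0,0],"jaw":-0.05},{"offset":[0,0,0],"turn":[0,0,0],"jaw":-0.15},{"offset":[0,0,0],"turn":[0,0,0],"jaw":-0.3},{"offset":[0,0,0],"turn":[0,0,0],"jaw":-0.3}]' | grep -E "pos|_force|width"
python3 d.py .5472 .256 .083
python3 -m handwheel '[{"offset":[0,0,-0.5],"turn":[0,0,0],"jaw":-0.3},{"offset":[0,0,-1.5],"turn":[0,0,0],"jaw":-0.3},{"offset":[0,0,-2],"turn":[0,0,0],"jaw":-0.3},{"offset":[0,0,-1],"turn":[0,0,0],"jaw":-0.3},{"offset":[0,0,0],"turn":[0,0,0],"jaw":-0.3}]' | grep -E "pos|_force|width"
python3 d.py .5097 .0143 .15
python3 - <<'E'
from h import *
b=V("side");s=arm.observe();p=s["position"]
m=b.mask((150,30,40),(179,255,255),(165,170,225,240));y,x=np.nonzero(m);print("pink",cen(m),x.min(),x.max(),y.min(),y.max(),[b.proj([p[0],p[1],p[2]+d]).round(1) for d in(.015,.021,.027)])
E
```

```text
position: [0.5468, 0.2558, 0.084]
contact_force: [-0.1, -0.0, 3.0]
gripper_width: 0.439
grasp_force: 59.9
t 16.4 p [0.5468 0.2558 0.084 ] yaw 155.04 tilt [-5.e-04  4.e-04 -1.e+00] J6 -45.3 w 37.3 g 59.9 F [-0.1 -0.   3. ] M [-0.02  0.03 -0.04]
shift cm [-0.02  0.03  0.1 ] rows>= 0.026967013888663214
position: [0.5485, 0.2564, 0.1374]
contact_force: [0.3, -0.3, -0.4]
gripper_width: 0.438
grasp_force: 60.1
t 16.82 p [0.5485 0.2564 0.1374] yaw 155.06 tilt [-0.0048  0.0045 -1.    ] J6 -45.4 w 37.2 g 60.1 F [ 0.3 -0.3 -0.4] M [ 0.04 -0.04  0.02]
shift cm [ -6.7  -23.58  -1.34] rows>= 5.888139853263222
pink (array([191.83127572, 201.79423868]), 243) 183 201 195 209 [array([192.5, 205. ]), array([192.2, 202.7]), array([192. , 200.3])]
```

```bash

python3 -m handwheel '[{"offset":[-0.95,-3.36,-0.3],"turn":[0,0,0],"jaw":-0.3},{"offset":[-0.95,-3.36,0],"turn":[0,0,0],"jaw":-0.3},{"offset":[-0.95,-3.36,0],"turn":[0,0,0],"jaw":-0.3},{"offset":[-0.95,-3.36,0],"turn":[0,0,0],"jaw":-0.3},{"offset":[-0.95,-3.36,0],"turn":[0,0,0],"jaw":-0.3}]' | grep -E "pos"
python3 -m handwheel '[{"offset":[-0.95,-3.36,2],"turn":[0,0,0],"jaw":-0.3},{"offset":[-0.95,-3.36,2],"turn":[0,0,0],"jaw":-0.3},{"offset":[0,0,3],"turn":[0,0,0],"jaw":-0.3},{"offset":[0,0,3],"turn":[0,0,0],"jaw":-0.3},{"offset":[0,0,0],"turn":[0,0,0],"jaw":-0.3}]' | grep -E "pos"
python3 -m handwheel '[{"offset":[0,0,0],"turn":[0,0,0],"jaw":-0.3},{"offset":[0,0,0],"turn":[0,0,0],"jaw":-0.3},{"offset":[0,0,0],"turn":[0,0,0],"jaw":-0.3}]' | grep -E "pos"
python3 d.py .5097 .0143 0.002
```

```text
position: [0.5175, 0.082, 0.135]
position: [0.5012, 0.014, 0.0289]
position: [0.5095, 0.0147, 0.0389]
t 17.95 p [0.5095 0.0147 0.0389] yaw 155.12 tilt [-0.0037  0.0013 -1.    ] J6 -69.8 w 36.9 g 60.2 F [0.7 0.6 0.2] M [0.01 0.03 0.  ]
shift cm [-0.02 -0.04  3.69] rows>= 0.8837671902389324
```

```bash

python3 -m handwheel '[{"offset":[0,0,2],"turn":[0,0,0],"jaw":-0.3},{"offset":[0,0,1.3],"turn":[0,0,0],"jaw":-0.3},{"offset":[0,0,0.4],"turn":[0,0,0],"jaw":-0.3},{"offset":[0,0,0],"turn":[0,0,0],"jaw":-0.3},{"offset":[0,0,0],"turn":[0,0,0],"jaw":-0.3}]' | grep -E "pos|t_force"
python3 -m handwheel '[{"offset":[0,0,0],"turn":[0,0,0],"jaw":-0.3},{"offset":[0,0,0],"turn":[0,0,0],"jaw":-0.3}]' | grep -E "pos|t_force"
python3 d.py .5097 .0143 -.0095
```

```text
position: [0.5089, 0.0146, 0.0011]
contact_force: [0.2, -0.4, 0.6]
position: [0.5089, 0.0144, 0.0011]
contact_force: [0.1, -0.3, -0.4]
t 18.53 p [0.5089 0.0144 0.0011] yaw 155.08 tilt [-2.6e-03  8.0e-04 -1.0e+00] J6 -69.8 w 37.1 g 60.2 F [ 0.1 -0.3 -0.4] M [ 0.03 -0.04  0.03]
shift cm [-0.07  0.02  1.06] rows>= 0.25589638870434084
```

```bash
python3 - <<'E'
from h import *
b=V("side");s=arm.observe();p=s["position"]
m=b.mask((150,30,40),(179,255,255),(255,180,310,240));y,x=np.nonzero(m);print("pink",cen(m),x.min(),x.max(),y.min(),y.max(),b.proj([p[0],p[1],p[2]+.022]).round(1),b.plane(cen(m)[0],p[2]+.022))
E
```

```text
pink (array([281.8115942 , 212.10144928]), 138) 275 289 207 218 [281.1 212. ] [0.50706524 0.01332035 0.02290418]
```

```bash

python3 -m handwheel '[{"offset":[-0.07,0,0.4],"turn":[0,0,0],"jaw":-0.3},{"offset":[0,0,0],"turn":[0,0,0],"jaw":-0.3}]' | grep -E "pos|t_force"
python3 -m handwheel '[{"offset":[0,0,0.3],"turn":[0,0,0],"jaw":-0.3},{"offset":[0,0,0],"turn":[0,0,0],"jaw":-0.3}]' | grep -E "pos|t_force"
python3 -m handwheel '[{"offset":[0,0,0.2],"turn":[0,0,0],"jaw":-0.3},{"offset":[0,0,0],"turn":[0,0,0],"jaw":-0.3},{"offset":[0,0,0],"turn":[0,0,0],"jaw":-0.3}]' | grep -E "pos|t_force"
python3 d.py .5097 .0143 -.0095
```

```text
position: [0.5083, 0.0141, -0.0046]
contact_force: [-0.4, 0.0, 0.2]
position: [0.5079, 0.0141, -0.008]
contact_force: [-0.0, 0.1, -0.7]
position: [0.5083, 0.0141, -0.0095]
contact_force: [0.3, -0.9, -0.1]
t 19.17 p [ 0.5083  0.0141 -0.0095] yaw 155.06 tilt [ 4.e-04 -2.e-04 -1.e+00] J6 -69.9 w 37.3 g 60.2 F [ 0.3 -0.9 -0.1] M [ 0.01 -0.04 -0.03]
shift cm [-0.12  0.08 -0.  ] rows>= 0.034799725616285186
```

```bash

python3 -m handwheel '[{"offset":[-0.1,0.05,0],"turn":[0,0,0],"jaw":-0.3},{"offset":[0,0,0],"turn":[0,0,0],"jaw":-0.05},{"offset":[0,0,0],"turn":[0,0,0],"jaw":0.1},{"offset":[0,0,0],"turn":[0,0,0],"jaw":0.3},{"offset":[0,0,0],"turn":[0,0,0],"jaw":0.3}]' | grep -E "pos|_force"
python3 -m handwheel '[{"offset":[0,0,-2],"turn":[0,0,0],"jaw":0.6},{"offset":[0,0,-4],"turn":[0,0,0],"jaw":0.9},{"offset":[0,0,-4],"turn":[0,0,0],"jaw":0.9},{"offset":[0,0,-4],"turn":[0,0,0],"jaw":0.9},{"offset":[0,0,-2],"turn":[0,0,0],"jaw":0.9}]' | grep -E "pos|_force"
python3 d.py .547 .2555 .14
python3 - <<'E'
from h import *
a,b=V("top"),V("side")
m=b.mask((20,70,60),(40,255,255),(255,190,310,235));print("coin",cen(m),b.proj([.5509,-.005,.013]))
m=b.mask((150,30,40),(179,255,255),(255,180,310,240));y,x=np.nonzero(m);print("pink",cen(m),x.min(),x.max(),y.min(),y.max(),b.proj([.5092,.0143,.011]).round(1),b.proj([.5092,.0143,.017]).round(1))
for n,v,c in(("t",a,(.547,.2555)),):
    # lid of canister: steel outline via coaster
    m=v.mask((8,80,50),(23,255,255),(165,170,215,215)); y,x=np.nonzero(m); P=np.array([v.plane(p,.003)[:2] for p in zip(x,y)],np.float32); print("coaster",cv2.minEnclosingCircle(P))
    g=cv2.cvtColor(v.im,cv2.COLOR_RGB2GRAY)
    mm=np.zeros_like(g); mm[170:205,165:205]=((g>128)|0)[170:205,165:205]*255
    print(g[187,165:210], v.proj([.547,.2555,.1]), v.proj([.577,.2555,.1]))
o=[cv2.convertScaleAbs(cv2.resize(v.im[y-24:y+24,x-30:x+30],None,fx=6,fy=6,interpolation=0),alpha=1.6,beta=20) for v,x,y in((b,278,212),(b,197,225),(a,282,200),(a,185,190))]
cv2.imwrite("pics/c8.png",np.vstack([np.hstack(o[:2]),np.hstack(o[2:])])[:,:,::-1])
E
```

```text
position: [0.5096, 0.0142, -0.0092]
contact_force: [0.3, -0.6, -0.1]
grasp_force: 0.0
position: [0.5119, 0.014, 0.1568]
contact_force: [1.4, 0.1, 0.3]
grasp_force: 0.0
t 20.0 p [0.5119 0.014  0.1568] yaw 155.07 tilt [-0.0084  0.003  -1.    ] J6 -69.8 w 80.7 g 0.0 F [1.4 0.1 0.3] M [-0.   -0.   -0.02]
shift cm [ 7.01 23.38  1.69] rows>= 5.866194170671961
coin (array([274.40909091, 205.87878788]), 66) [273.96745902 205.06739452]
pink (array([280.46575342, 215.25342466]), 146) 273 288 210 221 [280.7 215.5] [280.8 213.7]
coaster ((0.5470700860023499, 0.2544933259487152), 0.04067770019173622)
[132 132 133 132 132 129 131 133 136 136 135 136 135 135 136 136 135 136
 136 136 135 136 136 136 135 136 135 136 134 130 107  65  47  49  71 102
 116 117 118 117 121 131 132 133 132] [183.30665739 188.56053083] [183.77687657 176.42276199]
```

View pics/c8.png

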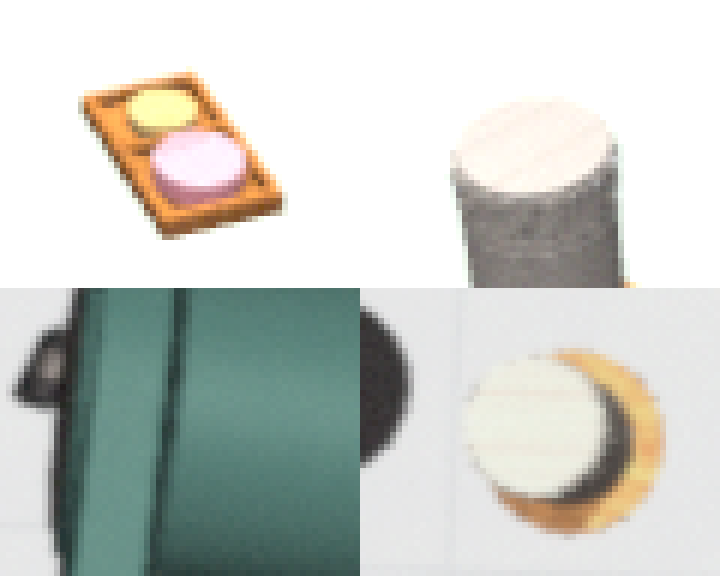

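Both discs lie in their bays: coin at side (274,206), striker at (280,215). The bare lid is centred at top px (184,188.7), about (0.546, 0.255). On to the lid with the jaws open.

```bash

python3 -m handwheel '[{"offset":[1,3.34,0],"turn":[0,0,0],"jaw":1},{"offset":[1,3.34,0],"turn":[0,0,0],"jaw":1},{"offset":[1,3.34,0],"turn":[0,0,0],"jaw":1},{"offset":[1,3.34,0],"turn":[0,0,0],"jaw":1},{"offset":[1,3.34,0],"turn":[0,0,0],"jaw":1}]' | grep pos
python3 -m handwheel '[{"offset":[1,3.34,0],"turn":[0,0,0],"jaw":1},{"offset":[1,3.34,2],"turn":[0,0,0],"jaw":1},{"offset":[0,0,2],"turn":[0,0,0],"jaw":1},{"offset":[0,0,0],"turn":[0,0,0],"jaw":1},{"offset":[0,0,0],"turn":[0,0,0],"jaw":1}]' | grep pos
python3 -m handwheel '[{"offset":[0,0,0],"turn":[0,0,0],"jaw":1},{"offset":[0,0,0],"turn":[0,0,0],"jaw":1},{"offset":[0,0,0],"turn":[0,0,0],"jaw":1}]' | grep pos
python3 d.py .546 .255 .056
```

```text
position: [0.5338, 0.188, 0.149]
position: [0.5427, 0.2551, 0.1076]
position: [0.5456, 0.2549, 0.1124]
t 21.18 p [0.5456 0.2549 0.1124] yaw 154.98 tilt [-0.0021  0.0018 -1.    ] J6 -45.3 w 85.0 g 0.0 F [0.  0.4 0.4] M [-0.02  0.02  0.01]
shift cm [-0.02  0.01  5.64] rows>= 1.3526320512865682
```

```bash

python3 -m handwheel '[{"offset":[0,0,1.5],"turn":[0,0,0],"jaw":1},{"offset":[0,0,1.5],"turn":[0,0,0],"jaw":1},{"offset":[0,0,0.8],"turn":[0,0,0],"jaw":1},{"offset":[0,0,0],"turn":[0,0,0],"jaw":1}]' | grep -E "pos|t_force"
python3 -m handwheel '[{"offset":[0,0,0.5],"turn":[0,0,0],"jaw":1},{"offset":[0,0,0.5],"turn":[0,0,0],"jaw":1},{"offset":[0,0,0],"turn":[0,0,0],"jaw":1}]' | grep -E "pos|t_force"
python3 -m handwheel '[{"offset":[0,0,0.5],"turn":[0,0,0],"jaw":1},{"offset":[0,0,0.3],"turn":[0,0,0],"jaw":1},{"offset":[0,0,0],"turn":[0,0,0],"jaw":1},{"offset":[0,0,0],"turn":[0,0,0],"jaw":1}]' | grep -E "pos|t_force"
python3 d.py .546 .255 .056
```

```text
position: [0.5435, 0.2546, 0.071]
contact_force: [-0.1, -0.7, -0.2]
position: [0.5445, 0.2555, 0.0624]
contact_force: [-0.2, -0.3, 0.1]
position: [0.5445, 0.2557, 0.0544]
contact_force: [0.6, 0.5, 0.2]
t 22.1 p [0.5445 0.2557 0.0544] yaw 155.07 tilt [ 3.e-04 -4.e-04 -1.e+00] J6 -45.3 w 84.9 g 0.0 F [0.6 0.5 0.2] M [-0.01 -0.02 -0.02]
shift cm [-0.17  0.   -0.16] rows>= 0.05536850768876129
```

```bash

python3 -m handwheel '[{"offset":[-0.15,0,-0.1],"turn":[0,0,0],"jaw":0.8},{"offset":[0,0,0],"turn":[0,0,0],"jaw":0.6},{"offset":[0,0,0],"turn":[0,0,0],"jaw":0.5},{"offset":[0,0,0],"turn":[0,0,0],"jaw":0.4},{"offset":[0,0,0],"turn":[0,0,0],"jaw":0.3}]' | grep -E "pos|_force|width"
python3 -m handwheel '[{"offset":[0,0,0],"turn":[0,0,0],"jaw":0.1},{"offset":[0,0,0],"turn":[0,0,0],"jaw":0.1},{"offset":[0,0,0],"turn":[0,0,0],"jaw":0.1}]' | grep -E "pos|_force|width"
python3 d.py .546 .255 .056
```

```text
position: [0.5465, 0.2552, 0.0567]
contact_force: [0.4, 0.6, 0.2]
gripper_width: 0.662
grasp_force: 58.9
position: [0.5465, 0.2552, 0.0566]
contact_force: [-0.6, -0.2, 5.2]
gripper_width: 0.664
grasp_force: 63.1
t 22.77 p [0.5465 0.2552 0.0566] yaw 155.07 tilt [-0.0012  0.0011 -1.    ] J6 -45.4 w 56.5 g 63.1 F [-0.6 -0.2  5.2] M [0.01 0.1  0.03]
shift cm [ 0.03 -0.04  0.06] rows>= 0.019953831292841947
```

```bash

python3 -m handwheel '[{"offset":[0,0,0],"turn":[0,0,-2],"jaw":0.1},{"offset":[0,0,0],"turn":[0,0,-2],"jaw":0.1},{"offset":[0,0,0],"turn":[0,0,0],"jaw":0.1}]' | grep -E "t_force"
python3 d.py
python3 -m handwheel '[{"offset":[0,0,0],"turn":[0,0,-1.5],"jaw":0.1},{"offset":[0,0,0],"turn":[0,0,0],"jaw":0.1},{"offset":[0,0,0],"turn":[0,0,0],"jaw":0.1}]' | grep -E "t_force"
python3 d.py
```

```text
contact_force: [0.1, 0.7, 5.2]
t 23.02 p [0.5467 0.2554 0.0566] yaw 159.0 tilt [-0.0012  0.0018 -1.    ] J6 -49.4 w 55.9 g 63.1 F [0.1 0.7 5.2] M [ 0.17 -0.   -0.55]
contact_force: [0.0, -0.0, 5.3]
t 23.27 p [0.5467 0.2555 0.0566] yaw 160.32 tilt [-9.0e-04  2.2e-03 -1.0e+00] J6 -50.7 w 56.4 g 62.9 F [ 0.  -0.   5.3] M [ 0.22  0.02 -1.24]
```

```bash

python3 -m handwheel '[{"offset":[0,0,0],"turn":[0,0,3],"jaw":0.1},{"offset":[0,0,0],"turn":[0,0,2.5],"jaw":0.1},{"offset":[0,0,0],"turn":[0,0,0],"jaw":0.1}]' | grep -E "t_force"
python3 d.py
python3 -m handwheel '[{"offset":[0,0,0],"turn":[0,0,2],"jaw":0.1},{"offset":[0,0,0],"turn":[0,0,2],"jaw":0.1},{"offset":[0,0,0],"turn":[0,0,0],"jaw":0.1}]' | grep -E "t_force"
python3 d.py
python3 -m handwheel '[{"offset":[0,0,0],"turn":[0,0,2],"jaw":0.1},{"offset":[0,0,0],"turn":[0,0,2],"jaw":0.1},{"offset":[0,0,0],"turn":[0,0,0],"jaw":0.1}]' | grep -E "t_force"
python3 d.py
```

```text
contact_force: [0.3, 0.3, 5.2]
t 23.52 p [0.5463 0.2555 0.0566] yaw 154.97 tilt [-6.0e-04  1.3e-03 -1.0e+00] J6 -45.3 w 56.1 g 63.2 F [0.3 0.3 5.2] M [0.18 0.1  0.  ]
contact_force: [-1.7, -0.5, 6.0]
t 23.77 p [0.5461 0.2557 0.0566] yaw 151.0 tilt [-1.0e-04  1.3e-03 -1.0e+00] J6 -41.3 w 56.2 g 63.2 F [-1.7 -0.5  6. ] M [0.16 0.23 0.04]
contact_force: [-0.9, 1.7, 6.2]
t 24.02 p [0.546  0.2558 0.0566] yaw 147.0 tilt [ 2.0e-04  1.4e-03 -1.0e+00] J6 -37.3 w 56.2 g 63.2 F [-0.9  1.7  6.2] M [ 0.27  0.23 -0.01]
```

Tool −z built up −1.2 N m (tightening stop), while +z turns with no torque. So it is a left-hand thread, and I turn to 80° in all.

```bash

python3 -m handwheel '[{"offset":[0,0,0],"turn":[0,0,6],"jaw":0.1},{"offset":[0,0,0],"turn":[0,0,6],"jaw":0.1},{"offset":[0,0,0],"turn":[0,0,6],"jaw":0.1},{"offset":[0,0,0],"turn":[0,0,6],"jaw":0.1},{"offset":[0,0,0],"turn":[0,0,0],"jaw":0.1}]' | grep -E "t_force"
python3 d.py
python3 -m handwheel '[{"offset":[0,0,0],"turn":[0,0,6],"jaw":0.1},{"offset":[0,0,0],"turn":[0,0,6],"jaw":0.1},{"offset":[0,0,0],"turn":[0,0,6],"jaw":0.1},{"offset":[0,0,0],"turn":[0,0,6],"jaw":0.1},{"offset":[0,0,0],"turn":[0,0,0],"jaw":0.1}]' | grep -E "t_force"
python3 d.py
python3 -m handwheel '[{"offset":[0,0,0],"turn":[0,0,6],"jaw":0.1},{"offset":[0,0,0],"turn":[0,0,6],"jaw":0.1},{"offset":[0,0,0],"turn":[0,0,6],"jaw":0.1},{"offset":[0,0,0],"turn":[0,0,6],"jaw":0.1},{"offset":[0,0,0],"turn":[0,0,0],"jaw":0.1}]' | grep -E "t_force"
python3 d.py
```

```text
contact_force: [-1.3, 0.9, 6.1]
t 24.43 p [0.5463 0.2559 0.0566] yaw 122.87 tilt [ 5.0e-04  1.8e-03 -1.0e+00] J6 -13.2 w 56.3 g 63.2 F [-1.3  0.9  6.1] M [0.24 0.04 0.02]
contact_force: [-0.7, 1.6, 5.1]
t 24.85 p [0.5465 0.2559 0.0566] yaw 98.94 tilt [ 0.0011  0.002  -1.    ] J6 10.7 w 56.5 g 63.2 F [-0.7  1.6  5.1] M [ 0.21 -0.06  0.01]
contact_force: [0.2, 2.1, 6.2]
t 25.27 p [0.5468 0.2558 0.0566] yaw 75.04 tilt [ 0.0017  0.002  -1.    ] J6 34.6 w 56.0 g 63.2 F [0.2 2.1 6.2] M [ 0.16 -0.09 -0.02]
```

```bash

python3 -m handwheel '[{"offset":[0,0,-0.3],"turn":[0,0,0],"jaw":0.1},{"offset":[0,0,-0.3],"turn":[0,0,0],"jaw":0.1},{"offset":[0,0,0],"turn":[0,0,0],"jaw":0.1}]' | grep -E "pos|t_force"
python3 -m handwheel '[{"offset":[0,0,-0.7],"turn":[0,0,0],"jaw":0.1},{"offset":[0,0,-0.7],"turn":[0,0,0],"jaw":0.1},{"offset":[0,0,-0.7],"turn":[0,0,0],"jaw":0.1},{"offset":[0,0,0],"turn":[0,0,0],"jaw":0.1}]' | grep -E "pos|t_force"
python3 d.py .546 .255 .136
```

```text
position: [0.5456, 0.2548, 0.0611]
contact_force: [1.4, 0.8, -1.3]
position: [0.5468, 0.2552, 0.0852]
contact_force: [0.3, 1.0, -0.5]
t 25.85 p [0.5468 0.2552 0.0852] yaw 75.08 tilt [ 0.0012  0.0025 -1.    ] J6 34.6 w 56.0 g 65.6 F [ 0.3  1.  -0.5] M [ 0.01 -0.04  0.  ]
shift cm [-0.03 -0.06 -5.08] rows>= 1.2195362649784254
```

```bash

python3 -m handwheel '[{"offset":[0,0,-1],"turn":[0,0,0],"jaw":0.1},{"offset":[0,0,-1],"turn":[0,0,0],"jaw":0.1},{"offset":[0,0,-1],"turn":[0,0,0],"jaw":0.1},{"offset":[0,0,-1],"turn":[0,0,0],"jaw":0.1},{"offset":[0,0,-1],"turn":[0,0,0],"jaw":0.1}]' | grep -E "pos|t_force"
python3 -m handwheel '[{"offset":[0,0,0],"turn":[0,0,0],"jaw":0.1},{"offset":[0,0,0],"turn":[0,0,0],"jaw":0.1},{"offset":[0,0,0],"turn":[0,0,0],"jaw":0.1},{"offset":[0,0,0],"turn":[0,0,0],"jaw":0.1},{"offset":[0,0,0],"turn":[0,0,0],"jaw":0.1}]' | grep -E "pos|_force"
python3 -m handwheel '[{"offset":[0,0,0],"turn":[0,0,0],"jaw":0.1},{"offset":[0,0,0],"turn":[0,0,0],"jaw":0.1},{"offset":[0,0,0],"turn":[0,0,0],"jaw":0.1},{"offset":[0,0,0],"turn":[0,0,0],"jaw":0.1},{"offset":[0,0,0],"turn":[0,0,0],"jaw":0.1}]' | grep -E "pos|_force"
python3 d.py .546 .255 .136
python3 - <<'E'
from h import *
b=V("side")
# column profile through canister: expect lid, gap, canister mouth
for z in(.06,.096,.12,.156,.178): q=b.proj([.5463,.2555,z]);print(z,q.round(1))
for c in(188,195,202): print(c,b.im[175:240:2,c].max(1).tolist())
m=b.mask((20,70,60),(40,255,255),(255,190,310,235));print("coin",cen(m))
m=b.mask((150,30,40),(179,255,255),(255,180,310,240));print("pink",cen(m))
E
```

```text
position: [0.5462, 0.2551, 0.1343]
contact_force: [-0.0, 0.4, -1.2]
position: [0.5455, 0.2548, 0.1316]
contact_force: [-0.7, 0.2, -0.2]
grasp_force: 65.6
position: [0.546, 0.2551, 0.1326]
contact_force: [0.5, 0.2, -1.4]
grasp_force: 65.6
t 27.1 p [0.546  0.2551 0.1326] yaw 75.07 tilt [-1.e-04 -0.e+00 -1.e+00] J6 34.6 w 55.9 g 65.6 F [ 0.5  0.2 -1.4] M [ 0.03  0.01 -0.03]
shift cm [-0.    0.   -0.34] rows>= 0.08056099466766535
0.06 [196.9 238. ]
0.096 [195.5 225.4]
0.12 [194.5 216.7]
0.156 [192.9 203. ]
0.178 [191.9 194.3]
188 [27, 13, 18, 24, 23, 15, 20, 77, 124, 85, 80, 81, 81, 83, 87, 79, 71, 71, 75, 162, 175, 175, 175, 175, 94, 54, 55, 59, 72, 84, 73, 82, 83]
195 [24, 22, 22, 20, 15, 11, 20, 20, 9, 21, 16, 24, 50, 54, 62, 58, 69, 72, 72, 164, 172, 174, 175, 86, 128, 126, 108, 106, 103, 77, 77, 66, 69]
202 [54, 39, 36, 34, 24, 24, 20, 14, 19, 31, 18, 20, 16, 20, 16, 21, 23, 31, 165, 174, 174, 171, 175, 151, 75, 95, 95, 89, 70, 66, 62, 73, 87]
coin (array([274.39705882, 205.97058824]), 68)
pink (array([280.6122449 , 215.29251701]), 147)
```

```bash

python3 -m handwheel '[{"offset":[0,0,-0.4],"turn":[0,0,0],"jaw":0.1},{"offset":[0,0,0],"turn":[0,0,0],"jaw":0.1},{"offset":[0,0,0],"turn":[0,0,0],"jaw":0.1},{"offset":[0,0,0],"turn":[0,0,0],"jaw":0.1},{"offset":[0,0,0],"turn":[0,0,0],"jaw":0.1}]' | grep -E "pos|_force"
python3 -m handwheel '[{"offset":[0,0,0],"turn":[0,0,0],"jaw":0.1},{"offset":[0,0,0],"turn":[0,0,0],"jaw":0.1},{"offset":[0,0,0],"turn":[0,0,0],"jaw":0.1},{"offset":[0,0,0],"turn":[0,0,0],"jaw":0.1},{"offset":[0,0,0],"turn":[0,0,0],"jaw":0.1}]' | grep -E "pos|_force"
python3 -c "from cell import arm;print(arm.sign_off())"
```

```text
position: [0.546, 0.255, 0.1367]
contact_force: [0.4, 0.5, -0.8]
grasp_force: 65.6
position: [0.546, 0.255, 0.1366]
contact_force: [0.1, -1.1, -1.0]
grasp_force: 65.6
the job is handed in; nothing more can be done
None
```

The job is handed in at about 28 s: coin and striker lie flat in their bays, and the lid, which turned out to have a left-hand thread, is held level and still about 6 cm above the canister's mouth.

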